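Pack the splicing block and shut the cassette box

ROBOT

A 7-joint arm with a two-finger parallel gripper is mounted at the origin on a cart in front of the work surface, level with it; the furniture and walls round the work are solid. World frame = base frame: x ahead of the robot, y to its left, z up, the work surface at z = 0. Lengths are in m, angles in rad, forces in N, time in s.
With the tool pointing down it reaches from about 0.4 to 0.85 m from the base axis. Payload 10.4 kg.
Tool frame: the origin (TCP) lies on the centre line of the jaws, within the pads' length; the fingertips stand 25 mm ahead of it and the grasp point (between the pads) lies 6 mm ahead of it; z points along the fingers, y is the line along which they close (so a half turn about z gives the same grasp; the last joint's range is limited). The gripper opens to 85 mm and grips with 20 to 120 N. Pads are 22 mm wide; open, the fingers measure 114 mm over their backs; the gripper's body (76 mm by 85 mm) begins 54 mm behind the grasp point. The pads swing forward as they close: fully open they stand 13 mm farther back than shut.
Start: joints at [-1.345, 0.332, -0.065, 1.46, 0.022, 1.35, -0.088], TCP at [0.154, 0.606, 0.256] pointing down, gripper open.
Joint ranges: [-2.6, 2.6], [-0.5, 2.12], [-1.47, 1.34], [0.16, 2.42], [-1.27, 4.41], [0.06, 2.06], [-2.6, 2.6]. Speed limits (rad/s): [2.22, 2.22, 2.79, 2.79, 3.14, 3.14, 3.14].

INTERFACE

Orientations are given as a unit quaternion [w, x, y, z].
In Python, from rig import robot, viewer gives the robot as it stands. The module is installed in compiled form; this text tells all that it offers.
- The arm moves only by the tool play_rows, never from a script. Its argument "moves" is a list of rows, each a list of 7 numbers: the turn, a rotation vector about the tool's x, y, z in units of 6 degrees (1.0 is 6 degrees), then the shift along the tool's x, y, z in units of 75 cm (1.0 is 75 cm), then the closure, from 0 (fully open) to 1 (shut). In form: [[rx, ry, rz, x, y, z, gripper], ...]. A call has exactly 10 rows; each row shifts and turns the commanded pose from where the row before left it, along the tool's axes as they then stand; what a row does not reach is not made up. A row lasts 1/10 s, in which the tool goes at most 50 mm and 8.59 degrees, less where a joint would pass 70% of its speed; a pose out of reach is approached as far as the arm can. A call with a number of a shift or a turn outside -1 to 1 is refused whole. A call with a gripper value outside its range is refused whole. The fingers move at their own pace and stop on an object; the grip force is fixed at half the most. Time passes only in rows, so rows that do not move let the fingers close, or fill a call up. It gives the time, the measured TCP pose, the force, the opening and the grip force at its end, in the units of the state.
- robot.get_state(): the state, without advancing time (a new reading comes with each control period).
- viewer.camera(name): name is "side" or "top"; returns (picture, depth): 384x512x3 uint8, red, green, blue; 384x512 float32, m along the optical axis (not along the pixel's ray), 0 where there is no reading.
- viewer.camera_params(name): a dict with "vertical_fov" (degrees; the focal length in pixels is half the picture's height over the tangent of half this angle, whatever the lens; pixels are square), "cx", "cy" (the principal point, pixels), "rvec" (rotation vector, rad) and "tvec" (3), from world to camera coordinates, as OpenCV has them. Camera axes: x right, y down, z forward; pixel columns grow to the right and rows downward; lengths in m; the calibration is good to about 2 mm. A picture is of the moment at which its call begins. camera_params takes no time and is no camera call.
- robot.hand_in(): hands the job in; it is judged then, once.
The state is a dict: "time": time; "joint_positions": joint angles; "joint_velocities": joint speeds; "joint_efforts": joint torques, N m; "tcp_pos": TCP position; "eef_rot": TCP orientation; "ft_force": force on the tool from outside, world axes, zero at the start; "wrist_torque": the same for the moment, N m; "gripper_width": opening from 0.0 (shut) to 1.0 (fully open); "grip_force": force on a finger pad.
Only numpy, scipy, OpenCV 4.12 (cv2) and the standard library are available. Lean on these libraries where they do the work, as an engineer would, in place of code of your own. Each camera call takes 0.05 s, during which the arm holds its last target. There are 200 camera calls.

TASK

Pack the white splicing block into the open black cassette box: lay it flat on the box floor, right way up, in the empty bay beside the upright cassettes, so that it lies below the rim. Then shut the box's hinged lid fully.

Things in the scene. Friction and masses are not known exactly. Their poses are not given: they have to be found in the camera images.
- block_center (a point): White splicing block, a flat bar 26 mm wide (its x axis), 115 mm long (its y axis), 13 mm thick (z, up); loose, lies flat on the desk left of the box, its long side within about 40 degrees of straight away from the robot. This point is its centre, half-way up.
- tape_box: Black plastic cassette box fixed to the desk, outside 142 (x) x 206 (y) mm, rim of the base 44 mm high, 75 mm with the lid shut. Origin: centre of its underside. x points to the hinge, away from the robot; y to its left. Inside: x -68 to 67, y -99 to 99 mm, floor 3 mm up. Four cassettes, fixed, stand upright in its left part (y above 14 mm), top 70 mm up; the right part is the empty bay.
- bay (a point): Centre of the empty bay, on the box floor (42 mm to the right of the box centre). The bay is 135 mm along box x by 113 mm along box y, so the block fits only with its long side about along the box's x axis. Axes as the box's.
- tape_box_lid (a joint): Lid hinge angle: 0 shut, 1.88 rad fully open, leaning back, as it starts. The hinge line runs along the box's y axis, 72 mm behind the box centre and 45 mm up. The lid (0.12 kg) has slight friction and stays where it is left between about 1.0 and 1.6 rad; pushed towards the robot to below about 0.9 rad it sinks shut by its own weight within about a second.
- lid_edge (a point): Middle of the lid's free edge, on its outer face: 142 mm from the hinge and 28 mm out from the lid's rim plane. With the lid open it is high up, on the side away from the robot (about 140 mm behind the box centre, 170 mm above the desk); with the lid shut it is the top front edge. The lid is 206 mm wide along box y.
Things that resemble listed ones, but are neither listed nor needed, are in the scene too. There is more than one size of the part that bears block_center; the job needs the larger.

How it is judged:
By the outcome, as a careful person would: the job done as asked, in the order asked, and still so for the second after the job is handed in, with the robot touching nothing.
It also fails if it takes over 51 s, if anything falls off the work surface, if the arm or the gripper's body presses on something with over 40 N, if the wrist force passes 120 N, or if a joint passes its speed limit or range.

## Working session

There is one attempt and no reset: what is moved stays moved. The work goes in short steps, Python scripts to look and compute and a tool call to move; the robot and the scene stay as the last step left them, time stands still between calls to the robot, and variables do not carry over. Pictures are saved under pics/ and viewed, at most 10 in all, crops included, and the job is handed in when it is done.

Besides the shell and the picture viewer there is one more tool, called as name(argument=value, ...) on one line, values as JSON. play_rows: Moves the arm, as the interface text tells. Shifts and turns lie within -1 to 1; 1 stands for 75 cm of shift or 6 degrees of turn. Its arguments: {"type":"object","properties":{"moves":{"type":"array"}},"required":["moves"]}

```bash
mkdir -p pics
cat > h.py <<'E'
import numpy as np, cv2
from rig import robot, viewer
from scipy.spatial.transform import Rotation as R
def cam(n):
    p=viewer.camera_params(n); f=192/np.tan(np.radians(p['vertical_fov'])/2)
    Rm=cv2.Rodrigues(np.array(p['rvec'],float))[0]; t=np.array(p['tvec'],float).ravel()
    return f,p['cx'],p['cy'],Rm,t,p
def cloud(n,d):
    f,cx,cy,Rm,t,_=cam(n); v,u=np.mgrid[0:384,0:512]
    P=np.stack([(u-cx)/f*d,(v-cy)/f*d,d],-1)
    return (P-t)@Rm
def ray(n,uv,z):
    f,cx,cy,Rm,t,_=cam(n); uv=np.atleast_2d(uv).astype(float)
    D=np.c_[(uv[:,0]-cx)/f,(uv[:,1]-cy)/f,np.ones(len(uv))]@Rm; C=-t@Rm
    return C+D*((z-C[2])/D[:,2])[:,None]
E
python3 - <<'E'
from h import *
for n in('top','side'):
    im,d=viewer.camera(n); np.savez(n+'0.npz',im=im,d=d); cv2.imwrite(f'pics/{n}0.png',im[...,::-1]); print(viewer.camera_params(n)); 
print(robot.get_state())
E
```

```text
{'vertical_fov': 50.468934218799774, 'cx': 254.72334338264167, 'cy': 191.64030716090284, 'rvec': array([ 2.10429687, -2.15191802,  0.13716737]), 'tvec': array([-0.10598258,  0.49534753,  0.96680825])}
{'vertical_fov': 47.35601030516623, 'cx': 250.84275540027707, 'cy': 198.29495132053995, 'rvec': array([ 0.61466691, -2.41325644,  1.50032062]), 'tvec': array([0.38158978, 0.24729804, 0.66037668])}
{'time': 0.1, 'joint_positions': array([-1.34463147,  0.33280031, -0.06469354,  1.46084158,  0.02165302,
        1.34989319, -0.08851711]), 'joint_velocities': array([ 0.00114886,  0.0003639 , -0.00032148, -0.00399525, -0.00136296,
       -0.00114136,  0.00097271]), 'joint_efforts': array([ 9.21692954e-04, -6.26752925e+01,  4.86347044e-02, -3.92422163e+01,
        1.61874772e-02,  7.13896996e-03,  3.18510479e-05]), 'tcp_pos': array([0.15382763, 0.60547057, 0.25560822]), 'eef_rot': array([-2.27305922e-05,  1.24058302e-01,  9.92274735e-01, -6.22574534e-04]), 'ft_force': array([-0.01082469,  0.39005335,  0.52023666]), 'wrist_torque': array([-0.0060092 ,  0.03180059, -0.02385775]), 'grip_force': 0.0, 'gripper_width': 1.001168448092113}
```

View pics/top0.png

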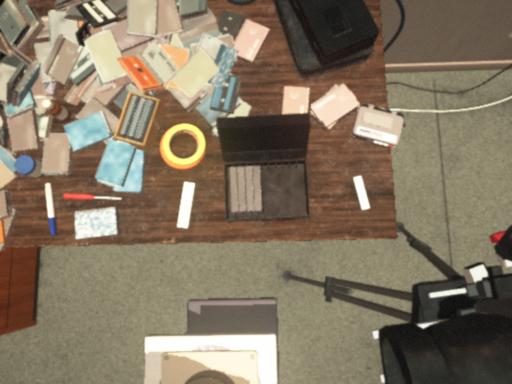

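View pics/side0.png

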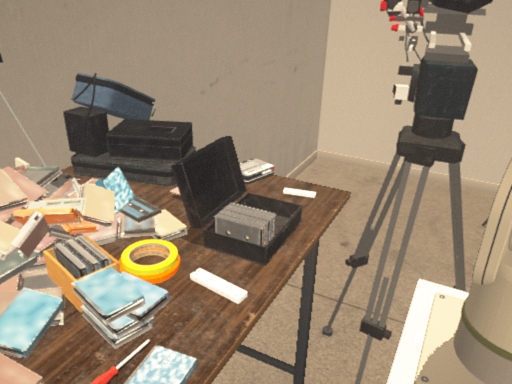

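The top view shows the larger block at about (186,204), left of the box at (267,190), whose lid leans back at (265,138). The smaller decoy is at (361,192). The side view agrees: block at (218,285), box at (250,225).

Run:
```python
from h import *
Z=np.load('top0.npz'); im,d=Z['im'],Z['d']; P=cloud('top',d)
m=(im.min(2)>185).astype(np.uint8); 
n,l,s,c=cv2.connectedComponentsWithStats(m)
for i in range(1,n):
    if s[i,4]>80 and 100<c[i][0]<400 and 150<c[i][1]<240:
        uv=np.argwhere(l==i)[:,::-1]; W=ray('top',uv,.013)[:,:2]*1000
        r=cv2.minAreaRect(W.astype(np.float32)); ev=np.linalg.eigh(np.cov(W.T))
        print('block',c[i],r,W.mean(0),ev[1][:,1],np.sqrt(12*ev[0]),'z',np.median(P[l==i][:,2]))
S=np.load('side0.npz'); Q=cloud('side',S['d']); ms=(S['im'].min(2)>190).astype(np.uint8)
n,l,s,c=cv2.connectedComponentsWithStats(ms)
for i in range(1,n):
    if s[i,4]>80 and 180<c[i][0]<330 and c[i][1]>180 and c[i][1]<310:
        print('side',c[i],s[i,4],np.median(Q[l==i],0),ray('side',c[i],.012))
# box: points by height near
A=np.r_[P.reshape(-1,3),Q.reshape(-1,3)]; dv=np.r_[d.ravel(),S['d'].ravel()]; src=np.r_[np.zeros(d.size),np.ones(d.size)]
c0=ray('top',(267,190),.03)[0]; print('c0',c0)
g=(dv>0)&(abs(A[:,0]-c0[0])<.25)&(abs(A[:,1]-c0[1])<.14)
for k in(0,1):
  for nm,lo,hi in(('rim',.038,.048),('cass',.062,.076),('floor',-.002,.012),('lid',.09,.3)):
    q=A[g&(src==k)&(A[:,2]>lo)&(A[:,2]<hi)]
    if len(q)>5: print(k,nm,len(q),np.percentile(q,[1,50,99],axis=0).round(3).tolist(),cv2.minAreaRect((q[:,:2]*1000).astype(np.float32)))
np.set_printoptions(linewidth=250)
print((P[160:225:3,215:320:5,2]*1000).astype(int))
big=cv2.resize(im[100:240,170:380],None,fx=3.8,fy=3.8,interpolation=cv2.INTER_CUBIC); cv2.imwrite('pics/top0c.png',cv2.convertScaleAbs(big[...,::-1],alpha=1.6))
```

```text
block [361.17314488 192.45583039] ((488.53076171875, -382.91473388671875), (84.72105407714844, 21.234764099121094), 11.558405876159668) [ 488.07752911 -382.95244542] [-0.98076844 -0.19517495] [20.97507481 84.99469999] z 0.007558707448523675
block [121.95505618 185.34831461] ((523.7648315429688, 235.50112915039062), (99.0461654663086, 28.503816604614258), 88.58365631103516) [521.22644458 222.33009234] [0.12549462 0.9920943 ] [24.30840626 88.47264567] z 0.05335863475558917
block [185.51976285 204.67193676] ((467.87884521484375, 58.839595794677734), (28.23514747619629, 115.93501281738281), 81.12843322753906) [467.79675698  58.84719563] [-0.98840331  0.15185155] [ 28.21069125 115.51925296] z 0.011026139156184594
side [299.03243243 192.13513514] 185 [ 0.48908632 -0.38132844  0.00620492] [[ 0.48405414 -0.37030238  0.012     ]]
side [218.41478697 284.96992481] 798 [0.46526198 0.06308641 0.0101363 ] [[0.46366659 0.06526944 0.012     ]]
c0 [ 0.4973137  -0.14740467  0.03      ]
0 rim 1609 [[0.425, -0.246, 0.038], [0.588, -0.1, 0.044], [0.745, -0.013, 0.048]] ((584.0844116210938, -135.298751831
[... 3041 characters left out ...]
    1    0    0    0    2    2   -1    1    1   -1]
 [   0    0   42    4   70   72   72   72   72 1028    4    1    0    2    3    3    2    1    1    1   -2]
 [   1   -1   41    1   72   34    9   61   46    6    3    4    3    3    1    3    3    3    1    0    3]
 [   2    0   41    1    8    2    0    6    1    1    1    2    1    4   33    2    2   34    1    2    2]
 [   0    1    2    0   17    3    1    4    1   45   45   44   41   38   34   41   41   38   10   -2    2]
 [  -1    0    0   40 1028   12    8   -1    0   -1    1    0    0   -2    2   -2    2   -1   -3   -2    1]
 [   0    2    1    0    0    1    0   -2    0    1    1    0   -2    0    0   -2    0    0    0    0   -1]]
```

View pics/top0c.png

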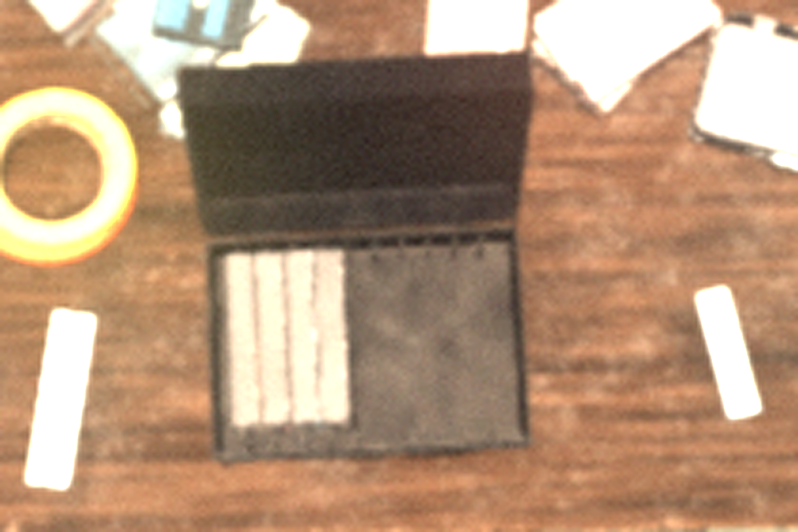

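The crop shows the box rim corners at about FL (220,460), FR (527,443), RR (513,235) and RL (208,243). The lid's free edge is at the top, (185–528, 60).

Run:
```python
from h import *
c=np.array([(220,460),(527,443),(513,235),(208,243)])/3.8+[170,100]
W=ray('top',c,.044); print(W.round(4).tolist()); print('centre',W.mean(0))
e=[np.linalg.norm(W[i]-W[(i+1)%4]) for i in range(4)]; print(e)
for a,b in((1,0),(2,3)): v=W[b]-W[a]; print('yaw y-side',np.degrees(np.arctan2(-v[0],v[1])))
L=ray('top',np.array([(182,68),(530,56)])/3.8+[170,100],.172); print('lid edge',L)
for n in('top','side'):
    Z=np.load(n+'0.npz'); P=cloud(n,Z['d']); ok=(Z['d']>0)&(P[...,2]<.9)
    # rim points front/right walls
    g=P[ok&(P[...,2]>.036)&(P[...,2]<.05)&(P[...,0]<.45)&(P[...,0]>.40)&(abs(P[...,1]+.145)<.09)]
    if len(g)>5: print(n,'front',np.polyfit(g[:,1],g[:,0],1),len(g),g[:,0].mean(),g[:,1].mean())
    for ya,yb in((-.3,-.22),(-.22,-.14),(-.14,-.06)):
        g=P[ok&(P[...,0]>.65)&(P[...,0]<.78)&(P[...,1]>ya)&(P[...,1]<yb)][:,2]
        print(n,ya,len(g),np.percentile(g,[50,99]))
    g=P[ok&(P[...,2]>.066)&(P[...,2]<.078)&(P[...,0]<.57)&(abs(P[...,1]+.1)<.08)].astype(np.float32)
    print(n,'cass',cv2.minAreaRect(g[:,:2]*1000),g.mean(0))
```

```text
[[0.4212, -0.0507, 0.044], [0.4276, -0.2463, 0.044], [0.5631, -0.2427, 0.044], [0.563, -0.0443, 0.044]]
centre [ 0.49372597 -0.14600334  0.044     ]
[np.float64(0.1956486011349155), np.float64(0.13548519602792503), np.float64(0.1984073885988641), np.float64(0.14195499851996501)]
yaw y-side 1.8762094880579425
yaw y-side 0.009956021293506293
lid edge [[ 0.63754331 -0.04285498  0.172     ]
 [ 0.63870917 -0.24347662  0.172     ]]
top front [-0.00888374  0.42774077] 168 0.42900594441153234 -0.1424143761419713
top -0.3 1150 [0.01535317 0.03615449]
top -0.22 838 [0.00115713 0.01964391]
top -0.14 936 [0.00360394 0.04946577]
top cass ((306.39605712890625, -79.94981384277344), (82.37625122070312, 498.13623046875), 85.61074829101562) [ 0.49089307 -0.09420476  0.07184359]
side front [0.06269317 0.4421535 ] 257 0.4346837644346581 -0.11914756879297987
side -0.3 27 [-0.74056276  0.01597237]
side -0.22 389 [-0.00071668  0.01683051]
side -0.14 534 [0.01723803 0.04676968]
side cass ((497.3660888671875, -94.76570129394531), (110.87627410888672, 76.4544906616211), 1.2702398300170898) [ 0.4952597  -0.09078142  0.07083314]
```

play_rows(moves=[[0,0,0,-0.02,-0.06,0,0.3],[0,0,0,-0.02,-0.06,0,0.3],[0,0,0,-0.02,-0.06,0,0.3],[0,0,0,-0.02,-0.06,0,0.3],[0,0,0,-0.02,-0.06,0,0.3],[0,0,0,-0.02,-0.06,0,0.3],[0,0,0,-0.02,-0.06,0,0.3],[0,0,0,-0.02,-0.06,0,0.3],[0,0,0,-0.02,-0.06,0,0.3],[0,0,0,-0.02,-0.06,0,0.3]])

```text
time: 1.1
tcp_pos: [0.1896, 0.1989, 0.2573]
eef_rot: [-0.002, 0.123, 0.992, 0.001]
ft_force: [0.6, -0.1, 0.4]
gripper_width: 0.701
grip_force: 0.0
```

```bash
cat >> h.py <<'E'
def go(p,ang):
    """total tool-frame turn/shift units to reach TCP p, tool down with tool y at world angle ang (deg)"""
    s=robot.get_state(); q=s['eef_rot']; r=R.from_quat([q[1],q[2],q[3],q[0]])
    y=np.array([np.cos(np.radians(ang)),np.sin(np.radians(ang)),0]); z=np.array([0,0,-1.]); x=np.cross(y,z)
    T=R.from_matrix(np.c_[x,y,z])
    print('t',s['time'],'now',s['tcp_pos'].round(4),'w',round(s['gripper_width'],3))
    print('turn',np.round(np.degrees((r.inv()*T).as_rotvec())/6,3),'shift(now frame)',np.round(r.inv().apply(np.array(p)-s['tcp_pos'])/.75,4),'shift(target frame)',np.round(T.inv().apply(np.array(p)-s['tcp_pos'])/.75,4))
    print('joints',s['joint_positions'].round(2),'f',s['ft_force'].round(1))
E
python3 -c "
from h import *
go([.467,.0605,.12],81.2)"
```

```text
t 1.1 now [0.1896 0.1989 0.2573] w 0.701
turn [ 0.013 -0.032 -0.882] shift(now frame) [-0.4043 -0.0891  0.1816] shift(target frame) [-0.3938 -0.1258  0.1831]
joints [-0.83 -0.48 -0.1   2.22 -0.05  1.41  0.41] f [ 0.6 -0.1  0.4]
```

play_rows(moves=[[0,0,0,-0.05,0,0,0.3],[0,0,0,-0.05,0,0,0.3],[0,0,0,-0.05,0,0,0.3],[0,0,-0.2,-0.05,0,0,0.3],[0,0,-0.2,-0.05,-0.02,0,0.3],[0,0,-0.2,-0.05,-0.02,0,0.3],[0,0,-0.2,-0.05,-0.02,0.03,0.3],[0,0,-0.08,-0.04,-0.01,0.04,0.3],[0,0,0,0,0,0.04,0.3],[0,0,0,0,0,0,0.3]])

```text
time: 2.1
tcp_pos: [0.4625, 0.0825, 0.1699]
eef_rot: [-0.005, 0.078, 0.997, -0.002]
ft_force: [-1.1, -0.3, -0.8]
gripper_width: 0.701
grip_force: 0.0
```

```bash
python3 -c "
from h import *
go([.467,.0605,.031],81.2)"
```

```text
t 2.1 now [0.4625 0.0825 0.1699] w 0.701
turn [-0.044 -0.093 -0.028] shift(now frame) [-0.0123 -0.0272  0.1853] shift(target frame) [-0.0104 -0.0281  0.1852]
joints [-0.65  0.06  0.4   1.98 -0.03  1.12  1.17] f [-1.1 -0.3 -0.8]
```

play_rows(moves=[[-0.04,-0.09,-0.03,-0.01,-0.028,0,0.3],[0,0,0,0,0,0.03,0.3],[0,0,0,0,0,0.03,0.3],[0,0,0,0,0,0.03,0.3],[0,0,0,0,0,0.03,0.3],[0,0,0,0,0,0.01,0.3],[0,0,0,0,0,0,0.3],[0,0,0,0,0,0,0.3],[0,0,0,0,0,0,0.3],[0,0,0,0,0,0,0.3]])

```text
time: 3.1
tcp_pos: [0.4699, 0.0623, 0.077]
eef_rot: [0.004, 0.076, 0.997, 0.002]
ft_force: [-0.7, -0.1, -0.0]
gripper_width: 0.7
grip_force: 0.0
```

Run:
```python
from h import *
go([.467,.0605,.031],81.2)
im,d=viewer.camera('side'); np.savez('side1.npz',im=im,d=d); cv2.imwrite('pics/side1.png',cv2.resize(im[150:384,100:412],None,fx=2.5,fy=2.5)[...,::-1])
```

```text
t 3.1 now [0.4699 0.0623 0.077 ] w 0.7
turn [0.045 0.068 0.014] shift(now frame) [ 0.0039 -0.0032  0.0613] shift(target frame) [ 0.0034 -0.0029  0.0613]
joints [-0.61  0.19  0.41  2.07 -0.1   0.89  1.28] f [-0.7 -0.1 -0. ]
```

View pics/side1.png

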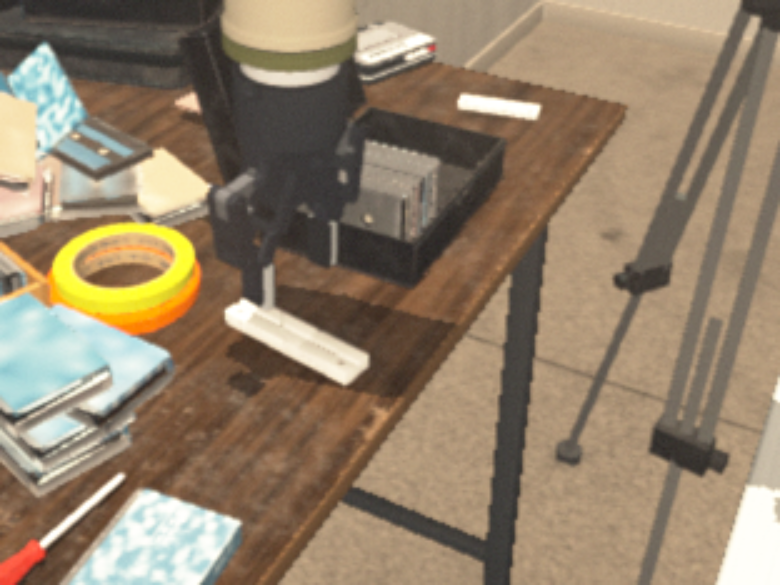

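The view shows the open gripper above the block with a finger on each side, block at about crop (300,345). Descending.

play_rows(moves=[[0.045,0.07,0.014,0.0036,-0.003,0.0,0.3],[0,0,0,0,0,0.02,0.3],[0,0,0,0,0,0.02,0.3],[0,0,0,0,0,0.012,0.3],[0,0,0,0,0,0.005,0.3],[0,0,0,0,0,0,0.3],[0,0,0,0,0,0,0.3],[0,0,0,0,0,0,0.3],[0,0,0,0,0,0,0.3],[0,0,0,0,0,0,0.3]])

```text
time: 4.15
tcp_pos: [0.4664, 0.0603, 0.0336]
eef_rot: [-0.001, 0.077, 0.997, -0.0]
ft_force: [-0.9, 0.8, 0.6]
gripper_width: 0.7
grip_force: 0.0
```

```bash
python3 -c "
from h import *
go([.467,.0605,.029],81.2)"
```

```text
t 4.15 now [0.4664 0.0603 0.0336] w 0.7
turn [-0.006 -0.011 -0.   ] shift(now frame) [-0.0008  0.0004  0.0061] shift(target frame) [-0.0008  0.0004  0.0061]
joints [-0.59  0.27  0.4   2.1  -0.15  0.8   1.32] f [-0.9  0.8  0.6]
```

play_rows(moves=[[0,0,0,0,0,0.004,0.3],[0,0,0,0,0,0,0.4],[0,0,0,0,0,0,0.6],[0,0,0,0,0,0,0.9],[0,0,0,0,0,0,0.9],[0,0,0,0,0,0,0.9],[0,0,0,0,0,0,0.9],[0,0,0,0,0,0,0.9],[0,0,0,0,0,0,0.9],[0,0,0,0,0,0,0.9]])

```text
time: 5.15
tcp_pos: [0.4662, 0.0602, 0.0306]
eef_rot: [-0.001, 0.077, 0.997, -0.0]
ft_force: [-1.7, -0.7, 5.9]
gripper_width: 0.284
grip_force: 59.0
```

play_rows(moves=[[0,0,0,0,0,-0.02,0.9],[0,0,0,0,0,-0.03,0.9],[0,0,0,0,0,-0.035,0.9],[0,0,0,0,0,-0.035,0.9],[0,0,0,0,0,-0.03,0.9],[0,0,0,0,0,-0.01,0.9],[0,0,0,0,0,0,0.9],[0,0,0,0,0,0,0.9],[0,0,0,0,0,0,0.9],[0,0,0,0,0,0,0.9]])

```text
time: 6.15
tcp_pos: [0.4659, 0.0601, 0.1493]
eef_rot: [-0.002, 0.077, 0.997, -0.001]
ft_force: [0.2, -0.6, -1.8]
gripper_width: 0.279
grip_force: 59.3
```

Run:
```python
from h import *
go([.495,-.187,.15],91)
im,d=viewer.camera('side'); np.savez('side2.npz',im=im,d=d); P=cloud('side',d)
m=(im.min(2)>170)&(P[...,2]>.05)&(P[...,2]<.2)&(abs(P[...,0]-.46)<.12)&(abs(P[...,1]-.06)<.1)
g=P[m]; print(len(g),np.percentile(g,[3,50,97],axis=0).round(4)); w,v=np.linalg.eigh(np.cov(g.T)); print(np.sqrt(12*w),v[:,2])
cv2.imwrite('pics/side2.png',cv2.resize(im[150:384,100:412],None,fx=2.5,fy=2.5)[...,::-1])
```

```text
t 6.15 now [0.4659 0.0601 0.1493] w 0.279
turn [-0.016 -0.03  -1.634] shift(now frame) [-0.0887 -0.3197 -0.0006] shift(target frame) [-0.033  -0.3301 -0.0009]
joints [-0.63  0.08  0.43  2.01 -0.04  1.07  1.23] f [ 0.2 -0.6 -1.8]
641 [[0.413  0.0478 0.119 ]
 [0.4502 0.0666 0.1284]
 [0.5251 0.0813 0.1306]]
[0.02117875 0.05040703 0.13537497] [-0.99761792  0.05413824  0.04274968]
```

View pics/side2.png

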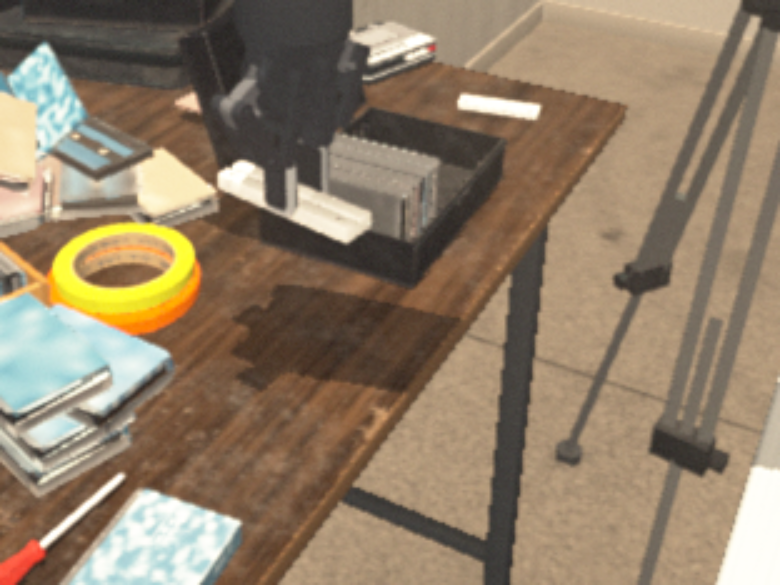

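The block is held level at its middle, around crop (295,200). Carrying it to above the bay.

play_rows(moves=[[0,0,-0.1,-0.004,-0.02,0,0.9],[0,0,-0.2,-0.008,-0.04,0,0.9],[0,0,-0.2,-0.008,-0.045,0,0.9],[0,0,-0.25,-0.008,-0.045,0,0.9],[0,0,-0.25,-0.008,-0.045,0,0.9],[0,0,-0.25,-0.008,-0.045,0,0.9],[0,0,-0.2,-0.008,-0.04,0,0.9],[0,0,-0.18,-0.008,-0.03,0,0.9],[0,0,0,0,-0.016,0,0.9],[0,0,0,0,0,0,0.9]])

```text
time: 7.2
tcp_pos: [0.4918, -0.1881, 0.15]
eef_rot: [-0.001, -0.007, 1.0, -0.001]
ft_force: [-0.5, 0.2, -0.4]
gripper_width: 0.278
grip_force: 59.3
```

play_rows(moves=[[0,0,0,0,0,0,0.9],[0,0,0,0,0,0,0.9],[0,0,0,0,0,0,0.9],[0,0,0,0,0,0,0.9],[0,0,0,0,0,0,0.9],[0,0,0,0,0,0,0.9],[0,0,0,0,0,0,0.9],[0,0,0,0,0,0,0.9],[0,0,0,0,0,0,0.9],[0,0,0,0,0,0,0.9]])

```text
time: 8.2
tcp_pos: [0.4924, -0.1867, 0.1504]
eef_rot: [-0.001, -0.009, 1.0, -0.0]
ft_force: [0.6, 0.6, -1.4]
gripper_width: 0.277
grip_force: 59.3
```

Run:
```python
from h import *
go([.495,-.187,.034],91)
im,d=viewer.camera('top'); np.savez('top3.npz',im=im,d=d)
P=cloud('top',d)
m=(im.min(2)>150)&(P[...,2]>.09)&(P[...,2]<.16)&(abs(P[...,0]-.49)<.12)&(abs(P[...,1]+.187)<.1)
g=P[m]; print(len(g), np.percentile(g,[2,50,98],axis=0).round(4) if len(g) else '')
cv2.imwrite('pics/top3.png',cv2.convertScaleAbs(cv2.resize(im[100:240,170:380],None,fx=3.8,fy=3.8)[...,::-1],alpha=1.5))
```

```text
t 8.2 now [ 0.4924 -0.1867  0.1504] w 0.277
turn [-0.007 -0.016 -0.004] shift(now frame) [-0.0037 -0.0003  0.1552] shift(target frame) [-0.0034 -0.0004  0.1552]
joints [-0.28  0.23  0.63  1.88 -0.15  1.08  1.99] f [ 0.6  0.6 -1.4]
0
```

View pics/top3.png

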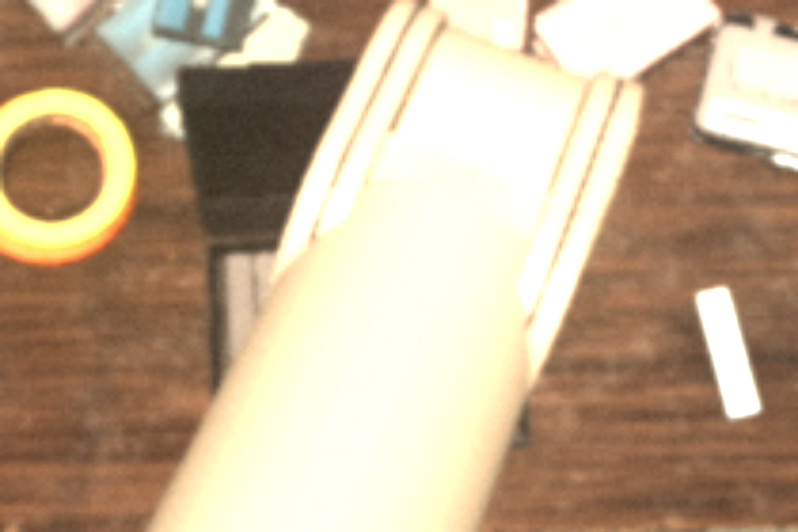

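The top view is mostly hidden by the arm. The side view can show the lid clearance before the descent.

Run:
```python
from h import *
im,d=viewer.camera('side'); np.savez('side3.npz',im=im,d=d); P=cloud('side',d)
T=np.load('top3.npz')['d']; Pt=cloud('top',T)
ok=(d>0)&(abs(P[...,0]-.5)<.2)&(abs(P[...,1]+.187)<.13)
for z in np.arange(.16,.5,.03):
    g=P[ok&(abs(P[...,2]-z)<.015)]
    if len(g)>4: print(z.round(2),len(g),np.percentile(g[:,0],[2,98]).round(3),np.percentile(g[:,1],[2,98]).round(3))
g=Pt[(T>0)&(Pt[...,2]>.2)&(Pt[...,0]>.5)&(Pt[...,2]<.8)]
print('top',len(g),g[:,0].max(),g[g[:,0]>.56][:,2].min() if (g[:,0]>.56).any() else '')
m=(im.min(2)>130)&(P[...,2]>.10)&(P[...,2]<.14)&ok
g=P[m]; print('block',len(g),np.percentile(g,[2,50,98],axis=0).round(4) if len(g) else '')
```

```text
0.16 744 [0.48  0.642] [-0.244 -0.078]
0.19 538 [0.475 0.631] [-0.238 -0.066]
0.22 484 [0.473 0.501] [-0.244 -0.12 ]
0.25 359 [0.455 0.515] [-0.195 -0.146]
0.28 559 [0.455 0.52 ] [-0.191 -0.147]
0.31 572 [0.451 0.523] [-0.195 -0.143]
0.34 683 [0.451 0.524] [-0.19  -0.143]
0.37 755 [0.452 0.533] [-0.19  -0.144]
0.4 726 [0.452 0.521] [-0.189 -0.143]
0.43 1006 [0.434 0.54 ] [-0.208 -0.125]
0.46 1469 [0.399 0.55 ] [-0.194 -0.112]
0.49 217 [0.379 0.51 ] [-0.145 -0.109]
top 1317 0.5513299987346848 
block 457 [[ 0.4393 -0.1981  0.1193]
 [ 0.4841 -0.1748  0.1288]
 [ 0.5519 -0.1661  0.1336]]
```

play_rows(moves=[[0,0,0,-0.0015,0,0.01,0.9],[0,0,0,0,0,0.02,0.9],[0,0,0,0,0,0.03,0.9],[0,0,0,0,0,0.03,0.9],[0,0,0,0,0,0.03,0.9],[0,0,0,0,0,0.015,0.9],[0,0,0,0,0,0.007,0.9],[0,0,0,0,0,0,0.9],[0,0,0,0,0,0,0.9],[0,0,0,0,0,0,0.9]])

```text
time: 9.3
tcp_pos: [0.494, -0.1869, 0.0448]
eef_rot: [-0.0, -0.009, 1.0, -0.0]
ft_force: [-0.5, -0.2, -1.4]
gripper_width: 0.28
grip_force: 59.3
```

play_rows(moves=[[0,0,0,0,0,0.004,0.9],[0,0,0,0,0,0.004,0.9],[0,0,0,0,0,0.002,0.9],[0,0,0,0,0,0.002,0.9],[0,0,0,0,0,0,0.9],[0,0,0,0,0,0,0.9],[0,0,0,0,0,0,0.9],[0,0,0,0,0,0,0.9],[0,0,0,0,0,0,0.9],[0,0,0,0,0,0,0.9]])

```text
time: 10.3
tcp_pos: [0.4934, -0.1867, 0.035]
eef_rot: [-0.001, -0.009, 1.0, -0.0]
ft_force: [-0.7, 0.3, -0.6]
gripper_width: 0.279
grip_force: 59.3
```

play_rows(moves=[[0,0,0,0,0,0.002,0.9],[0,0,0,0,0,0,0.9],[0,0,0,0,0,0,0.65],[0,0,0,0,0,0,0.6],[0,0,0,0,0,0,0.5],[0,0,0,0,0,0,0.45],[0,0,0,0,0,0,0.45],[0,0,0,0,0,-0.02,0.45],[0,0,0,0,0,-0.03,0.45],[0,0,0,0,0,-0.03,0.45]])

```text
time: 11.3
tcp_pos: [0.4932, -0.1866, 0.0942]
eef_rot: [-0.001, -0.009, 1.0, -0.0]
ft_force: [0.5, -0.1, -0.2]
gripper_width: 0.551
grip_force: 0.0
```

play_rows(moves=[[0,0,0,0,0,-0.05,0.6],[0,0,0,0,0,-0.05,0.8],[0,0,0,0,0,-0.05,1],[0,0,0,0,0,-0.03,1],[0,0,0,0,0,-0.01,1],[0,0,0,0,0,0,1],[0,0,0,0,0,0,1],[0,0,0,0,0,0,1],[0,0,0,0,0,0,1],[0,0,0,0,0,0,1]])

```text
time: 12.3
tcp_pos: [0.4934, -0.1866, 0.2353]
eef_rot: [-0.001, -0.008, 1.0, -0.0]
ft_force: [0.5, -0.8, 0.3]
gripper_width: -0.004
grip_force: 0.0
```

Run:
```python
from h import *
go([.70,-.18,.235],91)
im,d=viewer.camera('side'); P=cloud('side',d)
cv2.imwrite('pics/side4.png',cv2.resize(im[110:310,140:340],None,fx=3,fy=3,interpolation=cv2.INTER_CUBIC)[...,::-1])
m=(im.min(2)>130)&(P[...,2]>-.01)&(P[...,2]<.04)&(abs(P[...,0]-.5)<.065)&(P[...,1]<-.135)&(P[...,1]>-.24)
g=P[m]; print('block',len(g),np.percentile(g,[2,50,98],axis=0).round(4) if len(g) else '')
```

```text
t 12.3 now [ 0.4934 -0.1866  0.2353] w -0.004
turn [-0.007 -0.027 -0.005] shift(now frame) [-0.2756  0.0042 -0.0005] shift(target frame) [-0.2756  0.004   0.0003]
joints [-0.32  0.14  0.65  1.78 -0.09  1.26  1.94] f [ 0.5 -0.8  0.3]
block 70 [[ 0.4426 -0.2212  0.0008]
 [ 0.4591 -0.1831  0.0136]
 [ 0.475  -0.161   0.0251]]
```

View pics/side4.png

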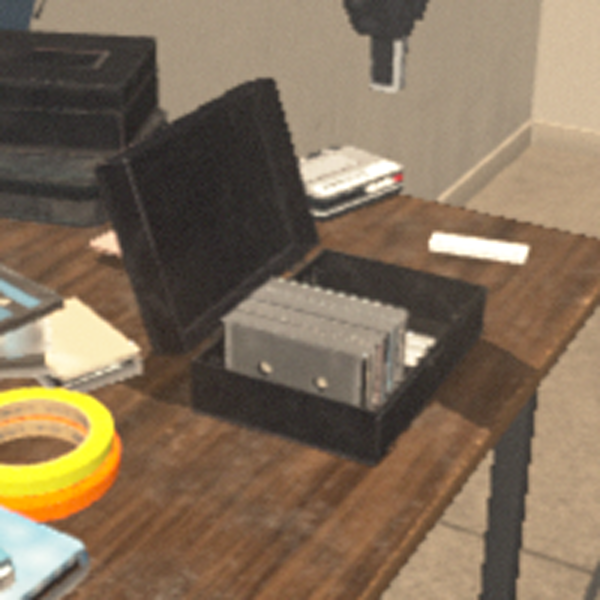

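The block lies in the bay, its white end showing at crop (418,350) beyond the cassettes and below the rim. The gripper is up and clear. Now I go over and behind the lid.

play_rows(moves=[[0,0,0,-0.02,0,0,1],[0,0,0,-0.04,0.005,0,1],[0,0,0,-0.04,0.005,0,1],[0,0,0,-0.04,0.005,0,1],[0,0,0,-0.04,0.005,0,1],[0,0,0,-0.04,0,0,1],[0,0,0,-0.035,0,0,1],[0,0,0,-0.02,0,0,1],[0,0,0,0,0,0,1],[0,0,0,0,0,0,1]])

```text
time: 13.35
tcp_pos: [0.6992, -0.1685, 0.235]
eef_rot: [-0.001, -0.008, 1.0, -0.001]
ft_force: [0.2, -1.6, 0.6]
gripper_width: -0.001
grip_force: 0.0
```

Run:
```python
from h import *
go([.70,-.172,.165],91)
```

```text
t 13.35 now [ 0.6992 -0.1685  0.235 ] w -0.001
turn [-0.01  -0.027 -0.007] shift(now frame) [-0.0013 -0.0046  0.0933] shift(target frame) [-0.001  -0.0047  0.0933]
joints [-0.19  0.61  0.59  1.22 -0.33  1.41  1.96] f [ 0.2 -1.6  0.6]
```

play_rows(moves=[[0,0,0,0,0,0.02,1],[0,0,0,0,0,0.03,1],[0,0,0,0,0,0.025,1],[0,0,0,0,0,0.012,1],[0,0,0,0,0,0,1],[0,0,0,0.01,0,0,1],[0,0,0,0.015,0,0,1],[0,0,0,0.015,0,0,1],[0,0,0,0.015,0,0,1],[0,0,0,0.015,0,0,1]])

```text
time: 14.35
tcp_pos: [0.6469, -0.1695, 0.172]
eef_rot: [0.001, -0.008, 1.0, -0.001]
ft_force: [1.9, -0.6, 1.0]
gripper_width: -0.001
grip_force: 0.7
```

play_rows(moves=[[0,0,0,0.015,0,0,1],[0,0,0,0.015,0,0,1],[0,0,0,0.015,0,0,1],[0,0,0,0.015,0,0,1],[0,0,0,0.015,0,0,1],[0,0,0,0.01,0,0,1],[0,0,0,0,0,0,1],[0,0,0,0,0,0,1],[0,0,0,0,0,0,1],[0,0,0,0,0,0,1]])

```text
time: 15.35
tcp_pos: [0.5835, -0.1701, 0.1703]
eef_rot: [-0.001, -0.009, 1.0, -0.0]
ft_force: [0.4, 0.3, 0.0]
gripper_width: -0.002
grip_force: 0.0
```

Run:
```python
from h import *
go([.50,-.172,.17],91)
im,d=viewer.camera('side')
cv2.imwrite('pics/side5.png',cv2.resize(im[110:310,140:340],None,fx=3,fy=3,interpolation=cv2.INTER_CUBIC)[...,::-1])
```

```text
t 15.35 now [ 0.5835 -0.1701  0.1703] w -0.002
turn [-0.008 -0.019 -0.001] shift(now frame) [ 0.1114 -0.0007  0.0006] shift(target frame) [ 0.1114 -0.0006  0.0004]
joints [-0.28  0.4   0.62  1.64 -0.25  1.18  1.99] f [0.4 0.3 0. ]
```

View pics/side5.png

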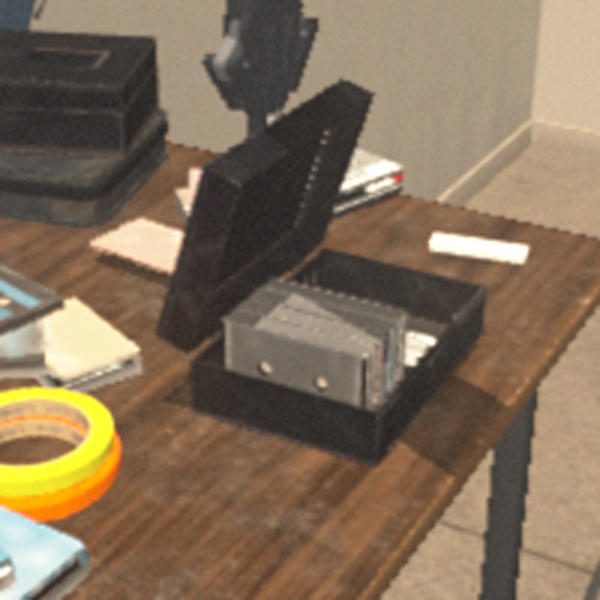

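The lid now stands about upright, with the finger behind it at crop (255,120). I keep pulling.

play_rows(moves=[[0,0,0,0.01,0,0,1],[0,0,0,0.015,0,0,1],[0,0,0,0.015,0,0,1],[0,0,0,0.015,0,0,1],[0,0,0,0.015,0,0,1],[0,0,0,0.015,0,0,1],[0,0,0,0.015,0,0,1],[0,0,0,0.015,0,0,1],[0,0,0,0.01,0,0,1],[0,0,0,0,0,0,1]])

```text
time: 16.4
tcp_pos: [0.4887, -0.1718, 0.1708]
eef_rot: [-0.001, -0.008, 1.0, -0.0]
ft_force: [-0.5, 0.6, 0.7]
gripper_width: -0.002
grip_force: 0.0
```

play_rows(moves=[[0,0,0,0,0,0,1],[0,0,0,0,0,0,1],[0,0,0,0,0,0,1],[0,0,0,0,0,0,1],[0,0,0,0,0,0,1],[0,0,0,0,0,0,1],[0,0,0,0,0,0,1],[0,0,0,0,0,0,1],[0,0,0,0,0,0,1],[0,0,0,0,0,0,1]])

```text
time: 17.4
tcp_pos: [0.4895, -0.1718, 0.1707]
eef_rot: [-0.001, -0.009, 1.0, -0.0]
ft_force: [0.0, 0.7, 0.3]
gripper_width: 0.002
grip_force: 0.0
```

Run:
```python
from h import *
go([.45,-.146,.13],91)
im,d=viewer.camera('side'); P=cloud('side',d)
cv2.imwrite('pics/side6.png',cv2.resize(im[110:310,140:340],None,fx=3,fy=3,interpolation=cv2.INTER_CUBIC)[...,::-1])
for x in np.arange(.43,.58,.02):
    g=P[(d>0)&(abs(P[...,0]-x)<.008)&(abs(P[...,1]+.145)<.09)&(P[...,2]>.05)&(P[...,2]<.13)][:,2]
    if len(g): print(x.round(2),len(g),np.median(g).round(4))
```

```text
t 17.4 now [ 0.4895 -0.1718  0.1707] w 0.002
turn [-0.006 -0.016 -0.004] shift(now frame) [0.052  0.0353 0.0543] shift(target frame) [0.0521 0.0353 0.0542]
joints [-0.34  0.18  0.66  1.88 -0.12  1.12  1.95] f [0.  0.7 0.3]
0.43 474 0.0687
0.45 307 0.0723
0.47 300 0.0724
0.49 298 0.0726
0.51 284 0.073
0.53 258 0.0727
0.55 266 0.0722
0.57 125 0.0722
```

View pics/side6.png

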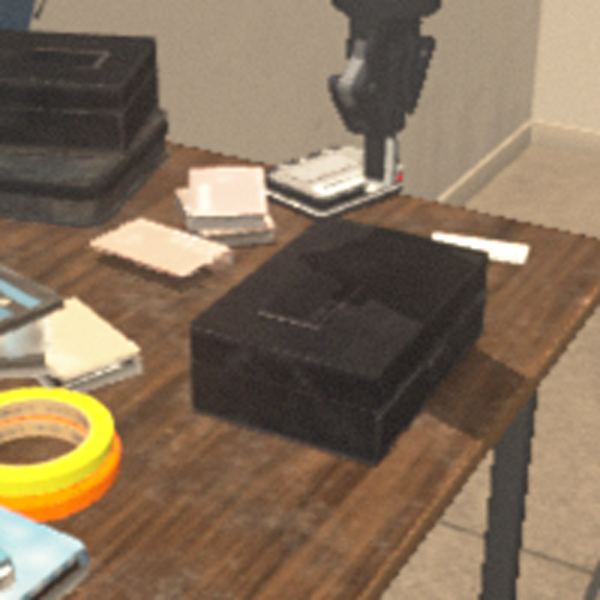

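The lid is shut: its top is level at about 73 mm and there is no gap at the front, around crop (285,375). The gripper is about 70 mm above it, touching nothing.

```bash
python3 -c "
from rig import robot
print(robot.hand_in())"
```

```text
the job is handed in; nothing more can be done
None
```

The larger white block lies flat in the bay, below the rim, the lid is fully shut, and the job is handed in at about 17.5 s with the arm touching nothing.

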